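# Kit the job trays with matching thread

## Robot

A 7-joint arm with a two-finger parallel gripper is mounted at the origin on the work surface. World frame = base frame: x ahead of the robot, y to its left, z up, the work surface at z = 0. Lengths are in mm, angles in rad, forces in N, time in s.
With the tool pointing down it reaches from about 425 to 875 mm from the base axis. Payload 8.4 kg.
Tool frame: the origin (TCP) lies at the very end of the fingers, on their centre line; the grasp point (between the pads) lies 19 mm behind it (robot.grip_depth is the distance from the TCP to the grasp point, in mm); z points along the fingers, y is the line along which they close (so a half turn about z gives the same grasp; the last joint's range is limited). The gripper opens to 85 mm and grips with 20 to 120 N. Pads are 22 mm wide; open, the fingers measure 114 mm over their backs; the gripper's body (76 mm by 85 mm) begins 54 mm behind the grasp point. The pads swing forward as they close: fully open they stand 13 mm farther back than shut.
Start: joints at [1.008, 0.333, 0.04, 1.465, -0.013, 1.343, -0.059], TCP at [290.752, -581.315, 231.308] pointing down, gripper open.
Joint ranges: [-2.58, 2.58], [-0.38, 2.09], [-1.3, 1.39], [0.25, 2.4], [-1.5, 4.64], [0.08, 2.09], [-2.65, 2.65]. Speed limits (rad/s): [2.22, 2.22, 2.79, 2.79, 3.14, 3.14, 3.14].

## Interface

Orientations are given as a 3x3 rotation matrix whose columns are the frame's x, y, z axes.
In Python, from station import robot, fingers, telemetry, cams, order gives the robot as it stands. Calls block until the motion is done:
- robot.move_pose(position, orientation): joint-space move of the TCP to a pose.
- robot.move_straight(position, frame=None, v=150): straight line of the TCP; frame=None keeps the orientation; v is the mean speed in mm/s.
- robot.movej(angles): joint-space move.
- fingers.move_gripper(opening, f_grip=None): opening from 0.0 (shut) to 1.0 (fully open); f_grip is the grip in N (None keeps the last); returns when the fingers have stopped.
- robot.dwell(seconds).
- robot.inverse_kinematics(position, orientation): joint angles nearest the present ones, or None.
- telemetry.sense(): the state.
- cams.camera(name): name is "scene" or "top"; returns a dict with "color" (420x560x3 uint8, blue, green, red), "fov_y" (degrees; the focal length in pixels is half the picture's height over the tangent of half this angle, whatever the lens; pixels are square), "cx", "cy" (the principal point, pixels), "extrinsics" (4x4, takes a point from camera to world coordinates). Camera axes: x right, y up, looking along -z (the intrinsics and any distortion apply to the point x, -y, -z); pixel columns grow to the right and rows downward; lengths in mm; the calibration is good to about 2 mm. A picture is of the moment at which its call begins. There is no depth.
A pose or a line that the arm cannot do raises robot.MotionError and nothing moves.
- order.close_job(): hands the job in; it is judged then, once.
Trained networks look in a picture, given as the dict that the camera call returned (one of the last four; its "shot" number tells which), for a name from the list of things; names that differ only in an ending like _2 or _b are one class to them, and where a whole thing is asked for, a point or a joint stands for the part that bears it (a point fixed in the world has none). Each returns a list of dicts, best first, with "score" (0 to 1); they miss things now and then, are a little off and sometimes report something else, mostly with a low value. They report only what shows in the picture. A call takes as long as a camera call.
- cams.boxes_of(picture, target): "position" ([column, row] in pixels, amid what is visible of it).
The state is a dict: "t": time; "joint_pos": joint angles; "joint_velocities": joint speeds; "joint_torque": joint torques, N m; "tcp_pos": TCP position; "tcp_rot": TCP orientation; "contact_force": force on the tool from outside, world axes, zero at the start; "moment": the same for the moment, N m; "gripper_width": opening from 0.0 (shut) to 1.0 (fully open); "finger_force": force on a finger pad.
Only numpy, scipy, OpenCV 4.12 (cv2) and the standard library are available. Lean on these libraries where they do the work, as an engineer would, in place of code of your own. Each camera call takes 0.05 s, during which the arm holds its last target. There are 200 camera calls.

## Task

Get the four job trays ready for the sewing machine: in the empty bay of each tray, stand the full spool of thread whose colour matches the vinyl-covered panel in that tray, upright on its flange. Leave the white spool and the nearly empty orange spool standing where they are.

Things in the scene. Friction and masses are not known exactly. Their poses are not given: they have to be found in the camera images.
- spool_orange_center (a point): FULL orange thread spool, loose, standing upright: 90 mm tall, round; black base flange 58 mm across and 4 mm thick, orange winding 48 mm across from 4 to 72 mm above its foot (grip here), black tube end 22 mm across on top; 100 to 180 g. The point is its centre, 45 mm above its foot; z up along the spool. Other hand tools lying flat near the spools are under 26 mm tall.
- spool_yellow_center (a point): FULL yellow thread spool, loose, standing upright: 90 mm tall, round; black base flange 58 mm across and 4 mm thick, yellow winding 48 mm across from 4 to 72 mm above its foot (grip here), black tube end 22 mm across on top; 100 to 180 g. The point is its centre, 45 mm above its foot; z up along the spool. Other hand tools lying flat near the spools are under 26 mm tall.
- spool_blue_center (a point): FULL blue thread spool, loose, standing upright: 90 mm tall, round; black base flange 58 mm across and 4 mm thick, blue winding 48 mm across from 4 to 72 mm above its foot (grip here), black tube end 22 mm across on top; 100 to 180 g. The point is its centre, 45 mm above its foot; z up along the spool. Other hand tools lying flat near the spools are under 26 mm tall.
- spool_green_center (a point): FULL green thread spool, loose, standing upright: 90 mm tall, round; black base flange 58 mm across and 4 mm thick, green winding 48 mm across from 4 to 72 mm above its foot (grip here), black tube end 22 mm across on top; 100 to 180 g. The point is its centre, 45 mm above its foot; z up along the spool. Other hand tools lying flat near the spools are under 26 mm tall.
- tray_orange: fixed grey job tray, 172 x 92 mm, walls 15 mm high and 3 mm thick, floor 3 mm thick, in two parts. The origin is under the middle of the EMPTY BAY (86 x 86 mm inside, on the robot's side), at table height; x runs lengthwise from the empty bay towards the other part, which holds the orange vinyl-covered panel (70 x 80 mm, its top 13 mm above the table, middle at x = +85 mm); z up.
- tray_yellow: fixed grey job tray, 172 x 92 mm, walls 15 mm high and 3 mm thick, floor 3 mm thick, in two parts. The origin is under the middle of the EMPTY BAY (86 x 86 mm inside, on the robot's side), at table height; x runs lengthwise from the empty bay towards the other part, which holds the yellow vinyl-covered panel (70 x 80 mm, its top 13 mm above the table, middle at x = +85 mm); z up.
- tray_blue: fixed grey job tray, 172 x 92 mm, walls 15 mm high and 3 mm thick, floor 3 mm thick, in two parts. The origin is under the middle of the EMPTY BAY (86 x 86 mm inside, on the robot's side), at table height; x runs lengthwise from the empty bay towards the other part, which holds the blue vinyl-covered panel (70 x 80 mm, its top 13 mm above the table, middle at x = +85 mm); z up.
- tray_green: fixed grey job tray, 172 x 92 mm, walls 15 mm high and 3 mm thick, floor 3 mm thick, in two parts. The origin is under the middle of the EMPTY BAY (86 x 86 mm inside, on the robot's side), at table height; x runs lengthwise from the empty bay towards the other part, which holds the green vinyl-covered panel (70 x 80 mm, its top 13 mm above the table, middle at x = +85 mm); z up.
- spool_white_center (a point): full WHITE spool, otherwise like the coloured ones (90 mm tall, flange 58 mm); no tray needs it. The point is its centre, 45 mm above its foot.
- spool_runout_center (a point): nearly EMPTY orange spool: same tube and 58 mm black flange, 90 mm tall, but only a thin orange winding 31 mm across; not to be used. The point is its centre, 45 mm above its foot.

How it is judged (in metres and radians):
At the end, for the whole second after the job is handed in: Each full coloured spool stands at rest, upright within 0.12 rad, on the floor of its colour's empty bay, within 16 mm of the bay's middle along and across, its centre 44 to 52 mm above the tray's underside. White and nearly empty spools: upright within 0.12 rad, within 20 mm of their start (x of spool_orange_center in the frame of tray_orange between -0.016 and 0.016 m and y of spool_orange_center in the frame of tray_orange between -0.016 and 0.016 m and z of spool_orange_center in the frame of tray_orange between 0.044 and 0.052 m and angle between each of spool_orange_center, spool_yellow_center, spool_blue_center, spool_green_center, spool_white_center, spool_runout_center's own z axis and vertical below 0.12 rad and linear speed of each of spool_orange, spool_yellow, spool_blue, spool_green below 0.02 m/s and x of spool_yellow_center in the frame of tray_yellow between -0.016 and 0.016 m and y of spool_yellow_center in the frame of tray_yellow between -0.016 and 0.016 m and z of spool_yellow_center in the frame of tray_yellow between 0.044 and 0.052 m and x of spool_blue_center in the frame of tray_blue between -0.016 and 0.016 m and y of spool_blue_center in the frame of tray_blue between -0.016 and 0.016 m and z of spool_blue_center in the frame of tray_blue between 0.044 and 0.052 m and x of spool_green_center in the frame of tray_green between -0.016 and 0.016 m and y of spool_green_center in the frame of tray_green between -0.016 and 0.016 m and z of spool_green_center in the frame of tray_green between 0.044 and 0.052 m and distance of each of spool_white_center, spool_runout_center from where it was at the start of the episode below 0.02 m); the robot touches nothing.
It fails at once if the white spool is shifted more than 20 mm or knocked over (distance of spool_white_center from where it was at the start of the episode above 0.02 m or angle between spool_white_center's own z axis and vertical above 0.5 rad).
It fails at once if the nearly empty orange spool is shifted more than 20 mm or knocked over (distance of spool_runout_center from where it was at the start of the episode above 0.02 m or angle between spool_runout_center's own z axis and vertical above 0.5 rad).
It also fails if it takes over 102 s, if anything falls off the work surface, if the arm or the gripper's body presses on something with over 40 N, if the wrist force passes 120 N, or if a joint passes its speed limit or range.

## Working session

There is one attempt and no reset: what is moved stays moved. The work goes in short steps, each a Python script; the robot and the scene stay as the last script left them, time stands still between calls to the robot, and variables do not carry over. Pictures are saved under pics/ and viewed, at most 14 in all, crops included, and the job is handed in when it is done.

```bash
mkdir -p pics; python3 - <<'E'
from station import *
import cv2
for n in ("top","scene"):
    p=cams.camera(n); cv2.imwrite(f"pics/{n}0.png",p["color"])
    print(n,{k:v for k,v in p.items() if k!="color"})
    for t in ["spool_orange_center","spool_yellow_center","spool_blue_center","spool_green_center","spool_white_center","spool_runout_center","tray_orange","tray_yellow","tray_blue","tray_green"]:
        print(t,[([round(float(x)) for x in b["position"]],round(b["score"],2)) for b in cams.boxes_of(p,t)])
s=telemetry.sense();print(s["t"],s["tcp_rot"],s["gripper_width"])
E
```

```text
top {'fov_y': 55.06257358243795, 'cx': 277.223098007793, 'cy': 214.65370477603244, 'extrinsics': array([[ 2.72424418e-02,  9.80612996e-01, -1.94051543e-01,
         3.31057996e+02],
       [-9.99055539e-01,  3.32825730e-02,  2.79338731e-02,
         1.73360310e+01],
       [ 3.38508536e-02,  1.93107281e-01,  9.80593543e-01,
         9.81180332e+02],
       [ 0.00000000e+00,  0.00000000e+00,  0.00000000e+00,
         1.00000000e+00]]), 'shot': 1}
spool_orange_center [([228, 251], 0.84)]
spool_yellow_center [([440, 209], 0.77), ([308, 251], 0.69)]
spool_blue_center [([388, 244], 0.92), ([227, 254], 0.41)]
spool_green_center [([156, 242], 0.9)]
spool_white_center [([309, 250], 0.89), ([387, 244], 0.55)]
spool_runout_center [([106, 200], 0.93)]
tray_orange [([308, 177], 0.56)]
tray_yellow [([168, 172], 0.89)]
tray_blue [([374, 166], 0.61), ([310, 179], 0.23)]
tray_green [([244, 171], 0.69)]
scene {'fov_y': 43.96395198539903, 'cx': 273.4231438616561, 'cy': 209.44334060619977, 'extrinsics': array([[ 8.02545984e-03, -7.28581643e-01,  6.84911952e-01,
         1.43508437e+03],
       [ 9.99963425e-01,  7.87249047e-03, -3.34264027e-03,
         1.64344569e+01],
       [-2.95657647e-03,  6.84913727e-01,  7.28618175e-01,
         1.05124561e+03],
       [ 0.00000000e+00,  0.00000000e+00,  0.00000000e+00,
         1.00000000e+00]]), 'shot': 2}
spool_orange_center [([303, 199], 0.87)]
spool_yellow_center [([105, 232], 0.72)]
spool_blue_center [([160, 204], 0.56)]
spool_green_center [([365, 200], 0.63)]
spool_white_center [([234, 199], 0.97), ([294, 265], 0.46)]
spool_runout_center [([421, 224], 0.75)]
tray_orange [([233, 259], 0.66)]
tray_yellow [([233, 197], 0.41), ([421, 224], 0.36)]
tray_blue [([160, 273], 0.69)]
tray_green [([296, 264], 0.69)]
1.1 [[ 8.94387838e-01  4.47292293e-01  3.91518263e-06]
 [ 4.47292292e-01 -8.94387837e-01  4.87026557e-05]
 [ 2.52860143e-05 -4.18078320e-05 -9.99999999e-01]] 0.9995515558385455
```

View pics/top0.png

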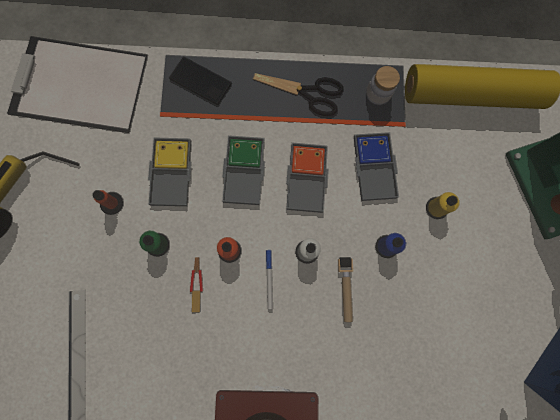

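View pics/scene0.png

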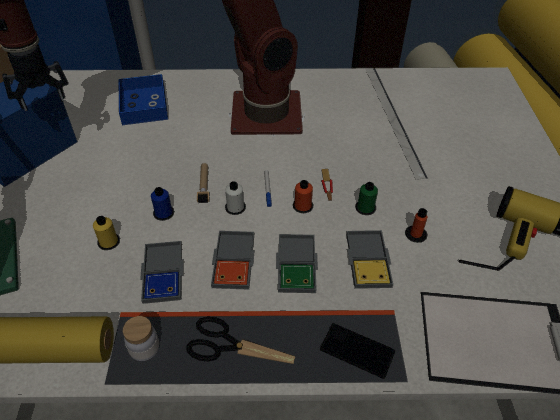

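The network detections agree with the pictures. In top, the trays left to right are yellow (170,172), green (244,171), orange (308,177) and blue (376,167). The spools are green (156,242), orange (228,251), white (309,250), blue (390,244) and yellow (440,207), with the run-out spool at (106,200). Next I'll measure all of them from colour blobs in both views.

```bash
cat > vis.py <<'E'
import numpy as np, cv2
from scipy.optimize import least_squares
HUE={"orange":(0,10),"yellow":(18,34),"green":(50,90),"blue":(100,130)}
def K(p):
    f=p["color"].shape[0]/2/np.tan(np.radians(p["fov_y"])/2); return f,p["cx"],p["cy"]
def proj(p,X):
    T=np.linalg.inv(p["extrinsics"]); c=np.atleast_2d(X)@T[:3,:3].T+T[:3,3]; f,cx,cy=K(p)
    return np.c_[cx+f*c[:,0]/-c[:,2], cy-f*c[:,1]/-c[:,2]]
def ray(p,uv,z):
    f,cx,cy=K(p); d=p["extrinsics"][:3,:3]@np.array([(uv[0]-cx)/f,-(uv[1]-cy)/f,-1]); o=p["extrinsics"][:3,3]
    return (o+d*(z-o[2])/d[2])[:2]
def blob(p,col,uv,r=28):
    h=cv2.cvtColor(p["color"],cv2.COLOR_BGR2HSV); lo,hi=HUE[col]
    m=cv2.inRange(h,(lo,90,35),(hi,255,255)); w=np.zeros_like(m); cv2.circle(w,tuple(int(round(x)) for x in uv),r,255,-1); m&=w
    cs,_=cv2.findContours(m,cv2.RETR_EXTERNAL,cv2.CHAIN_APPROX_NONE)
    return cv2.convexHull(max(cs,key=cv2.contourArea))
def cen(h):
    m=cv2.moments(np.float32(h)); return np.array([m["m10"],m["m01"]])/m["m00"]
A=np.linspace(0,2*np.pi,60)
def cyl(x,y,z0,r=24):
    return np.array([[x+r*np.cos(a),y+r*np.sin(a),z0+z] for z in (4,72) for a in A])
def spool(ps,cs,x0,z0=0):
    def res(q): return np.concatenate([cen(cv2.convexHull(np.float32(proj(p,cyl(*q,z0)))))-c for p,c in zip(ps,cs)])
    s=least_squares(res,x0,diff_step=1e-3); return s.x,s.fun
def panel(p,h):
    w=np.array([ray(p,uv,13) for uv in h[:,0].astype(float)],np.float32)
    (c,s,a)=cv2.minAreaRect(w); a=(a+45)%90-45; a=np.radians(a); u=np.array([np.cos(a),np.sin(a)])
    return np.array(c),s,np.degrees(a),np.array(c)-85*u
E
python3 - <<'E'
from station import *; from vis import *; import json
ps=[cams.camera(n) for n in ("top","scene")]
S={"orange":[(228,250),(303,197)],"yellow":[(440,207),(105,232)],"blue":[(390,244),(161,205)],"green":[(155,242),(367,199)]}
Tr={"orange":[(308,160),(233,272)],"yellow":[(171,154),(371,272)],"blue":[(375,149),(161,286)],"green":[(245,153),(297,275)]}
out={}
for c in S:
    hs=[blob(p,c,uv) for p,uv in zip(ps,S[c])]
    x,r=spool(ps,[cen(h) for h in hs],ray(ps[0],S[c][0],40))
    print(c,"spool",x.round(1),"res px",r.round(1))
    b=[]
    for p,uv in zip(ps,Tr[c]):
        q=panel(p,blob(p,c,uv,34)); b.append(q[3]); print("  panel",q[0].round(),np.round(q[1]),round(q[2],1),"bay",q[3].round(1))
    out[c]=dict(spool=x.tolist(),bay=np.mean(b,0).tolist())
json.dump(out,open("m.json","w"))
R=lambda y:np.array([[np.cos(y),np.sin(y),0],[np.sin(y),-np.cos(y),0],[0,0,-1]])
for c in out:
    for k in ("spool","bay"):
        for z in (34,160):
            print(c,k,z,[None if (j:=robot.inverse_kinematics([*out[c][k],z],R(y))) is None else np.round(j,1).tolist() for y in (0,np.pi)])
E
```

```text
orange spool [433.5 103.1] res px [ 0.2 -0.2  0.2 -0.3]
  panel [666. -84.] [80. 71.] -2.8 bay [581.2 -79.7]
  panel [669. -84.] [80. 72.] -3.8 bay [584.1 -78.4]
yellow spool [ 557.7 -412. ] res px [ 0.2 -0.3  0.2 -0.4]
  panel [667. 261.] [71. 82.] 2.2 bay [582.3 257.5]
  panel [671. 259.] [82. 70.] -0.6 bay [585.7 260.2]
blue spool [ 457.9 -287.2] res px [-1.4  0.4 -1.6  0.3]
  panel [ 702. -251.] [71. 80.] 6.2 bay [ 617.4 -260.3]
  panel [ 705. -251.] [71. 80.] 6.4 bay [ 620.2 -261. ]
green spool [441.7 283.7] res px [0.8 2.  1.1 3. ]
  panel [679.  76.] [78. 69.] -2.3 bay [594.6  79.8]
  panel [682.  77.] [78. 66.] -0.6 bay [597.5  77.4]
orange spool 34 [[0.4, 0.2, -0.7, 2.1, 0.2, 0.9, -2.1], [0.5, 0.2, -0.9, 2.1, 0.2, 0.9, 1.0]]
orange spool 160 [[0.5, 0.0, -0.8, 2.0, 0.0, 1.1, -1.9], [0.5, 0.0, -0.8, 2.0, 0.0, 1.1, 1.2]]
orange bay 34 [[0.3, 0.4, -0.3, 1.8, 0.2, 0.9, -1.6], [0.5, 0.5, -0.6, 1.8, 0.3, 1.0, 1.4]]
orange bay 160 [[0.4, 0.3, -0.3, 1.7, 0.1, 1.2, -1.6], [0.5, 0.3, -0.6, 1.7, 0.2, 1.2, 1.5]]
yellow spool 34 [[0.6, 0.6, -0.0, 1.5, 0.0, 1.0, -1.0], [0.9, 0.6, -0.5, 1.5
[... 333 characters left out ...]
, 0.0, 0.9, -1.1], [0.9, 0.3, -0.5, 1.9, 0.2, 0.9, 1.9]]
blue spool 160 [[0.6, 0.2, -0.1, 1.8, 0.0, 1.2, -1.1], [0.9, 0.2, -0.5, 1.8, 0.1, 1.2, 2.0]]
blue bay 34 [[0.4, 0.5, -0.1, 1.6, 0.1, 1.0, -1.3], [0.7, 0.6, -0.5, 1.6, 0.3, 1.1, 1.7]]
blue bay 160 [[0.4, 0.4, -0.1, 1.5, 0.1, 1.2, -1.3], [0.7, 0.5, -0.5, 1.5, 0.2, 1.3, 1.7]]
green spool 34 [[0.2, 0.5, -1.0, 1.9, 0.5, 1.0, -2.6], [0.2, 0.5, -1.0, 1.9, 0.5, 1.0, 0.5]]
green spool 160 [[0.4, 0.4, -1.2, 1.8, 0.4, 1.2, -2.5], [0.4, 0.4, -1.2, 1.8, 0.4, 1.2, 0.6]]
green bay 34 [[0.2, 0.5, -0.5, 1.8, 0.3, 1.0, -2.0], [0.3, 0.5, -0.7, 1.8, 0.4, 1.0, 1.1]]
green bay 160 [[0.3, 0.3, -0.6, 1.7, 0.2, 1.2, -1.9], [0.4, 0.4, -0.7, 1.7, 0.2, 1.2, 1.2]]
```

```bash
cat > act.py <<'E'
from station import *; import json, numpy as np
R=np.array([[-1.,0,0],[0,1,0],[0,0,-1]]); M=json.load(open("m.json")); UP=160
def place(c,first=False):
    s,b=M[c]["spool"],M[c]["bay"]
    if first: robot.move_pose([*s,200],R)
    else: robot.move_straight([*s,UP],R,v=280)
    robot.move_straight([*s,30],v=150)
    fingers.move_gripper(0.0,40)
    g=telemetry.sense(); print(c,"grip",round(g["gripper_width"],2),round(g["finger_force"],1))
    robot.move_straight([*s,UP],v=150)
    robot.move_straight([*b,UP],v=220)
    robot.move_straight([*b,50],v=150); robot.move_straight([*b,34],v=50)
    g=telemetry.sense(); print("  down",round(g["gripper_width"],2),np.round(g["contact_force"],1),np.round(g["tcp_pos"],1))
    fingers.move_gripper(0.8)
    robot.move_straight([*b,UP],v=180); fingers.move_gripper(1.0)
    print("  t",telemetry.sense()["t"])
E
python3 - <<'E'
from act import *; import cv2
place("yellow",True)
cv2.imwrite("pics/s1.png",cams.camera("scene")["color"])
E
```

```text
yellow grip 0.55 41.3
  down 0.55 [-0.2 -0.3 -0.8] [583.9 258.8  33.7]
  t 11.7917
```

View pics/s1.png

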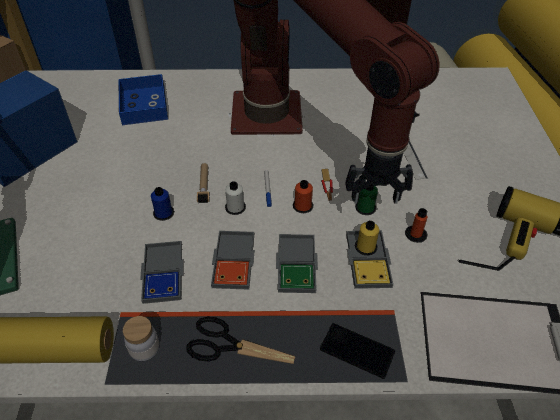

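The yellow spool is upright in the yellow tray's bay at (368,238), and everything else is where it started. Now green, orange and blue.

```bash
python3 - <<'E'
from act import *; from vis import *; import cv2
for c in ("green","orange","blue"): place(c)
robot.move_straight([500,-380,200],v=250)
ps=[cams.camera(n) for n in ("top","scene")]
cv2.imwrite("pics/top2.png",ps[0]["color"]);cv2.imwrite("pics/scene2.png",ps[1]["color"])
for c in M:
    b=M[c]["bay"]
    hs=[blob(p,c,proj(p,[*b,45])[0],22) for p in ps]
    x,r=spool(ps,[cen(h) for h in hs],b,3); print(c,(x-b).round(1),r.round(1))
print(telemetry.sense()["t"])
E
```

```text
green grip 0.55 40.6
  down 0.55 [-0.7 -0.4 -0.9] [595.8  78.5  33.6]
  t 19.1583
orange grip 0.55 40.4
  down 0.55 [-0.   0.  -1.7] [582.4 -79.1  33.6]
  t 26.4417
blue grip 0.55 40.8
  down 0.55 [ 0.1 -0.1 -0.9] [ 618.7 -260.6   33.6]
  t 33.6833
orange [-0.9  0.6] [-0.  -0.3 -0.  -0.5]
yellow [0.6 0.3] [ 0.2 -0.2  0.2 -0.3]
blue [ 2.4 -3.3] [-1.7  1.2 -1.7  1.1]
green [4.2 1.8] [0.3 1.9 0.4 2.4]
34.625
```

View pics/top2.png

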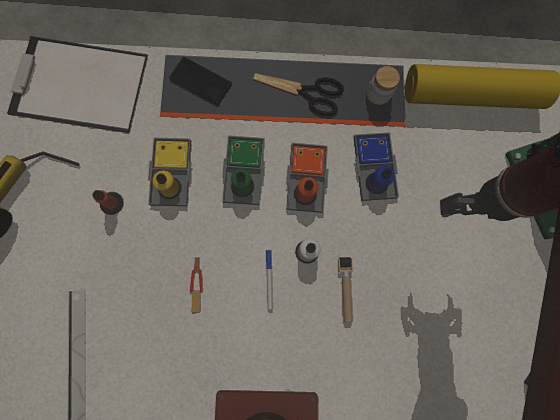

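View pics/scene2.png

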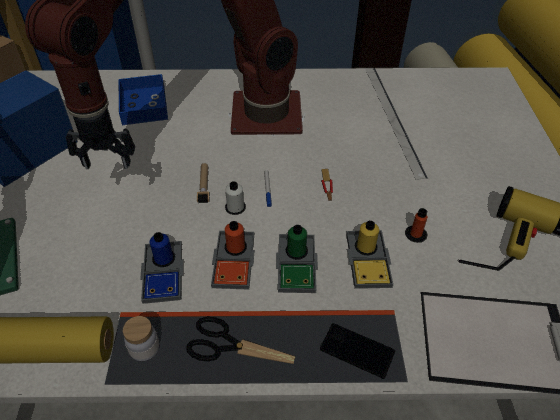

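In both views all four coloured spools stand upright in their matching bays, within about 5 mm of centre. White (308,250) and run-out (110,203) haven't moved, and the arm is clear, so I'm handing in.

```bash
python3 -c "
from station import *
print(order.close_job())"
```

```text
the job is handed in; nothing more can be done
None
```

I handed the job in at about 35 s, with each of the four full spools upright in its matching tray bay (within about 5 mm of centre) and the white and nearly empty orange spools not moved; the hand-in returned no verdict.

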